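# Snap the protective cap onto the rack foot's stud

### The arm

A 6-joint arm with a two-finger parallel gripper is mounted at the origin on the work surface. World frame = base frame: x ahead of the robot, y to its left, z up, the work surface at z = 0. Lengths are in m, angles in rad, forces in N, time in s.
With the tool pointing down it reaches from about 0.35 to 0.95 m from the base axis. Payload 17.4 kg.
Tool frame: the origin (TCP) lies at the very end of the fingers, on their centre line; the grasp point (between the pads) lies 19 mm behind it; z points along the fingers, y is the direction in which the jaws open and shut (so a half turn about z gives the same grasp; the last joint's range is limited). The gripper opens to 93 mm and grips with 3 to 60 N. Pads are 15 mm wide; open, the fingers measure 128 mm over their backs; the gripper's body (75 mm by 188 mm) begins 65 mm behind the grasp point.
Start: joints at [1.093, 0.116, 1.442, -0, 1.584, -0.038], TCP at [0.287, 0.611, 0.219] pointing down, gripper open.
Joint ranges: [-2.83, 2.83], [-0.83, 2.19], [0.07, 2.5], [-1.14, 4.28], [0.01, 3], [-2.97, 2.97]. Speed limits (rad/s): [1.89, 1.89, 2.22, 3.14, 3.14, 3.14].

### API

Orientations are given as [roll, pitch, yaw] about the fixed x, y, z axes, in that order (R = Rz(yaw) Ry(pitch) Rx(roll)).
In Python, from workcell import manip gives the robot as it stands. Calls block until the motion is done:
- manip.move_to(position, orientation): joint-space move of the TCP to a pose.
- manip.movel(position, v=0.15, rotation=None): straight line of the TCP; rotation=None keeps the orientation; v is the mean speed in m/s.
- manip.movej(angles): joint-space move.
- manip.gripper_to(opening): finger opening in m; the grip force is fixed at half the most; returns when the fingers have stopped.
- manip.sleep(seconds).
- manip.solve_ik(position, orientation): joint angles nearest the present ones, or None.
- manip.get_image(name): name is "side" or "top"; returns a dict with "img" (400x640x3 uint8, red, green, blue), "z_map" (400x640 float32, m along the optical axis (not along the pixel's ray), 0 where there is no reading), "fx", "fy", "cx", "cy" (pixels), "rvec" (rotation vector, rad) and "tvec" (3), from world to camera coordinates, as OpenCV has them. Camera axes: x right, y down, z forward; pixel columns grow to the right and rows downward; lengths in m; the calibration is good to about 2 mm. A picture is of the moment at which its call begins.
A pose or a line that the arm cannot do raises manip.PlanningError and nothing moves.
- manip.close_job(): hands the job in, once; it reports no verdict.
Trained networks look in a picture, given as the dict that the camera call returned (one of the last four; its "shot" number tells which), for a name from the list of things; names that differ only in an ending like _2 or _b are one class to them, and where a whole thing is asked for, a point or a joint stands for the part that bears it (a point fixed in the world has none). Each returns a list of dicts, best first, with "conf" (0 to 1); they miss things now and then, are a little off and sometimes report something else, mostly with a low value. They report only what shows in the picture. A call takes as long as a camera call. They do not tell look-alikes from the thing itself.
- manip.look_for(picture, name): "pixel" ([row, column] in pixels, amid what is visible of it).
- manip.regions_of(picture, name): "region" (400x640 bool, what is visible of it) and "pixel" ([row, column] in pixels, amid what is visible of it).
Readings, each from a call of its own:
- manip.current_t(): time.
- manip.current_joint_positions(): joint angles.
- manip.current_joint_velocities(): joint speeds.
- manip.current_joint_torque(): joint torques, N m.
- manip.current_tcp_pos(): TCP position.
- manip.current_tool_rot(): TCP orientation.
- manip.current_contact_force(): force on the tool from outside, world axes, zero at the start.
- manip.current_moment(): the same for the moment, N m.
- manip.current_width(): finger opening in m.
Only numpy, scipy, OpenCV 4.12 (cv2) and the standard library are available. Lean on these libraries where they do the work, as an engineer would, in place of code of your own. Each camera call takes 0.05 s, during which the arm holds its last target. There are 200 camera calls.

### The job

Swing both flaps of the small cardboard carton well back, take out the tall round snap cap (not the small mushroom plug) and press it straight down over the stud on the rack foot until it clicks past the catches. Keep pressing after the click so that the rubber washer is clearly squeezed beyond where the click alone leaves it, and finish there: still holding the cap and still pressing it down, without letting go. Leave the other loose things where they lie and the flaps open.

Things in the scene. Friction and masses are not known exactly. Their poses are not given: they have to be found in the camera images.
- carton: open-topped cardboard carton fixed to the bench, 200 (its x) x 150 (its y) x 60 mm high, walls and floor 3 mm; origin at the centre of its underside. Two flaps close its top, hinged on the two long rims
- flap_left (a joint): angle of the flap hinged on the carton's +y rim: 0 closed and flat, pi/2 upright, 3.0 rad laid back outside (stop). Starts ajar at 0.85 to 1.2. The flap is 194 x 72 x 3 mm; its hinge is stiff enough (about 0.03 N m) to stay where it is left. Shut fingers put down between the two free edges and moved outwards above the rim push it open
- flap_right (a joint): the same for the flap hinged on the carton's -y rim
- flap_left_hinge (a point): middle of the left flap's hinge line, 62 mm above the bench; the line runs along the carton's x
- flap_right_hinge (a point): middle of the right flap's hinge line, 62 mm above the bench
- flap_left_edge (a point): middle of the left flap's free edge, 72 mm from its hinge
- flap_right_edge (a point): middle of the right flap's free edge, 72 mm from its hinge
- cap: the snap cap: round grey plastic cap, 40 mm across, 40 mm tall, about 30 g, standing in the carton mouth down, top closed and smooth; origin at the centre of its mouth (underside), z up. Mouth: a lip 22 mm in bore and 3 mm high, above it a bore of 30 mm, 34 mm deep in all. Grip it across its upper half (about 26 mm above the mouth), so that the fingertips clear the washer
- rack_foot: steel base plate of a storage rack, fixed to the bench, 160 (x) x 100 (y) x 10 mm thick, with a 60 mm tall red L-shaped post stub around (45, 0) mm, two hexagonal bolt heads 7 mm high at (20, +-36) mm, and the stud at (-35, 0) mm; origin centre of underside
- stud_foot (a point): on the stud's axis, on the plate's top (10 mm above the bench). The stud is an upright steel post 18 mm across and 34 mm tall with a conical tip; four sprung round catches bulge out to 27 mm across, 10.5 mm above this point. A rubber washer, 48 mm across and 6 mm thick, lies around its foot
- stud_top (a point): tip of the stud, 34 mm above stud_foot
- washer (a joint): how far the washer is squeezed, in m: 0 free, 0.0035 full (stop); about 5 N per mm. The cap's lip meets the catches when its mouth is about 16 mm above stud_foot; the push rises to about 6 to 9 N, then drops (the cap is even drawn down a little) as the lip passes them, and the mouth meets the washer 6 mm above stud_foot. Let go then, the catches hold the cap with the washer squeezed about 0.5 to 1 mm; pressing on with some 12 N squeezes it about 3 mm
- screwdriver: a black-handled screwdriver, 180 mm long, lying on the bench; origin at its underside
- offcut: a loose wood offcut, 90 x 35 x 20 mm, lying flat; origin centre of underside
- tape: a pocket tape measure, 65 x 36 x 62 mm, standing; origin centre of underside
- plug: a mushroom-shaped solid plug in the same grey plastic as the cap: 28 mm head, only 22 mm tall, also in the carton; not wanted; origin centre of underside
There are look-alikes about, which are no part of the job. Leave any yellow look-alike of the cap alone.

How it is judged:
On the way, in this order (a step that is already met when the one before it is completed fails the run):
1. both flaps are swung well back (value of joint each of flap_left, flap_right above 1.8 rad), for 0.2 s.
2. the cap is lifted out of the carton, held in the fingers (height (world z) of cap above 0.07 m and contact force between the fingers and cap above 1 N), for 0.2 s.
3. the cap is snapped onto the stud and pressed on, squeezing the washer (value of joint washer above 0.0018 m and z of cap in the frame of stud_foot below 0.0048 m and horizontal distance between cap and stud_foot below 0.003 m and angle between cap's own z axis and vertical below 0.08 rad and contact force between the fingers and cap above 2 N), for 0.2 s.
At the end, for the whole second after the job is handed in: Cap snapped on the stud, upright within 0.08 rad, centred within 3 mm, mouth under 4.8 mm above the plate, still held by the fingers (over 2 N) and pressed so that the washer stays squeezed more than 1.8 mm for the last second; both flaps still beyond 1.5 rad (all of step 3 and value of joint each of flap_left, flap_right above 1.5 rad); the arm keeps its last pose, push and grip.
It fails at once if the screwdriver is moved more than 40 mm (distance of screwdriver from where it was at the start of the episode above 0.04 m).
It fails at once if the offcut is moved more than 40 mm (distance of offcut from where it was at the start of the episode above 0.04 m).
It fails at once if the tape is moved more than 40 mm (distance of tape from where it was at the start of the episode above 0.04 m).
It fails at once if the plug is moved more than 40 mm (distance of plug from where it was at the start of the episode above 0.04 m).
It also fails if it takes over 69 s, if anything falls off the work surface, if the arm or the gripper's body presses on something with over 40 N, if the wrist force passes 120 N, or if a joint passes its speed limit or range.

## Working session

There is one attempt and no reset: what is moved stays moved. The work goes in short steps, each a Python script; the robot and the scene stay as the last script left them, time stands still between calls to the robot, and variables do not carry over. Pictures are saved under pics/ and viewed, about 8 in all and at most 12, crops included, and the job is handed in when it is done.

```bash
mkdir -p pics
cat > h.py <<'E'
import numpy as np, cv2
from workcell import manip as m
def cam(p):
    return cv2.Rodrigues(np.array(p["rvec"],float))[0], np.array(p["tvec"],float)
def cloud(p):
    z=p["z_map"]; v,u=np.mgrid[:400,:640]
    c=np.stack([(u-p["cx"])/p["fx"]*z,(v-p["cy"])/p["fy"]*z,z],-1)
    R,t=cam(p); w=(c-t)@R; w[z<=0]=np.nan
    return w
def proj(p,P):
    R,t=cam(p); c=R@np.array(P)+t
    return [p["cy"]+p["fy"]*c[1]/c[2], p["cx"]+p["fx"]*c[0]/c[2]]
def save(p,n,crop=None,k=1):
    im=p["img"][:,:,::-1]
    if crop: im=im[crop[0]:crop[1],crop[2]:crop[3]]
    cv2.imwrite("pics/"+n,cv2.resize(im,None,fx=k,fy=k,interpolation=cv2.INTER_CUBIC))
E
python3 - <<'E'
from h import *
ps={n:m.get_image(n) for n in("top","side")}
im=np.vstack([ps["top"]["img"],ps["side"]["img"]])[:,:,::-1]
cv2.imwrite("pics/a.png",cv2.resize(im,None,fx=.75,fy=.75))
np.set_printoptions(precision=3,suppress=True)
for n,p in ps.items():
    R,t=cam(p); print(n,-R.T@t,p["fx"])
    w=cloud(p)
    for k in["carton","flap_left","flap_right","flap_left_hinge","flap_right_hinge","flap_left_edge","flap_right_edge","cap","plug","rack_foot","stud_foot","stud_top","washer"]:
        for d in m.look_for(p,k)[:3]:
            r,c=map(int,d["pixel"]); print(k,round(d["conf"],2),r,c,w[r,c])
print(m.current_t(),m.current_tool_rot())
E
```

```text
top [ 0.397 -0.013  1.152] 499.08878842727523
carton 0.94 205 236 [0.548 0.208 0.007]
flap_left 0.87 206 208 [0.533 0.252 0.091]
flap_right 0.81 207 261 [0.532 0.136 0.102]
flap_right 0.71 277 324 [ 0.389 -0.001  0.027]
flap_left_hinge 0.96 203 208 [0.54  0.253 0.089]
flap_right_hinge 0.6 204 264 [0.541 0.132 0.09 ]
flap_right_hinge 0.59 113 320 [0.757 0.017 0.059]
flap_left_edge 0.8 204 209 [0.537 0.249 0.093]
flap_right_edge 0.59 203 260 [0.54  0.137 0.111]
cap 0.74 282 248 [0.374 0.165 0.043]
cap 0.71 290 284 [0.359 0.086 0.045]
cap 0.6 230 237 [0.487 0.195 0.045]
plug 0.42 185 253 [0.575 0.151 0.129]
rack_foot 0.91 212 404 [ 0.54  -0.18   0.017]
rack_foot 0.7 185 251 [0.592 0.172 0.026]
stud_foot 0.9 212 407 [ 0.54  -0.187  0.013]
stud_top 0.73 211 406 [ 0.543 -0.185  0.01 ]
washer 0.58 222 402 [ 0.517 -0.175  0.016]
side [0.146 0.419 0.503] 389.91792783423665
carton 0.79 285 240 [0.477 0.232 0.112]
flap_left 0.93 285 212 [0.523 0.25  0.09 ]
flap_right 0.88 242 271 [0.52  0.144 0.108]
flap_left_hinge 0.7 280 213 [0.526 0.245 0.095]
flap_left_hinge 0.27 283 241 [0.478 0.229 0.113]
flap_right_hinge 0.93 241 269 [0.525 0.143 0.106]
flap_left_edge 0.87 284 209 [0.528 0.251 0.09 ]
flap_right_edge 0.59 245 271 [0.527 0.139 0.094]
cap 0.75 384 287 [0.361 0.253 0.039]
cap 0.63 313 263 [0.467 0.207 0.042]
cap 0.59 322 371 [0.347 0.104 0.037]
plug 0.69 266 234 [0.595 0.171 0.024]
rack_foot 0.79 206 376 [ 0.546 -0.166  0.009]
stud_foot 0.69 204 379 [ 0.546 -0.177  0.008]
stud_foot 0.66 222 296 [0.617 0.006 0.018]
stud_top 0.93 204 376 [ 0.552 -0.174  0.007]
stud_top 0.48 222 299 [0.613 0.001 0.018]
stud_top 0.24 187 249 [0.74  0.027 0.055]
washer 0.62 211 398 [ 0.496 -0.177  0.016]
1.4 [-3.142 -0.     2.702]
```

View pics/a.png

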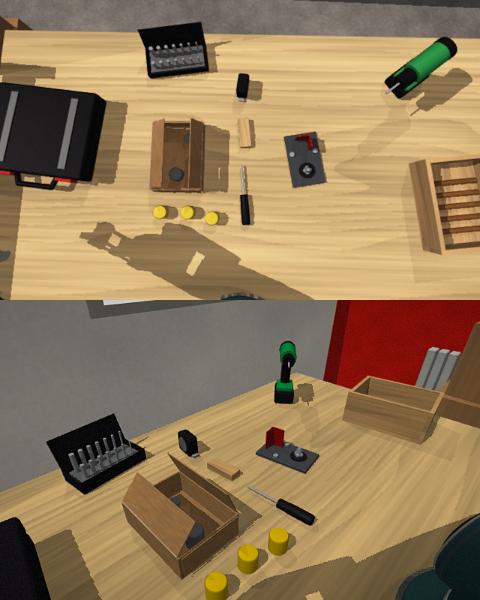

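The wanted cap is the grey one in the carton at top (230,237). The look-alikes are the yellow caps at top (282,213), (282,248) and (290,284), and the grey plug at (185,250). The stud sits near (226,409). Next I'll take one close crop and fit the carton, cap and stud.

Run:
```python
from h import *
np.set_printoptions(precision=4,suppress=True)
p=m.get_image("top"); s=m.get_image("side")
a=cv2.resize(p["img"][150:270,190:290],None,fx=4,fy=4,interpolation=2)
b=cv2.resize(p["img"][160:280,365:445],None,fx=4,fy=4,interpolation=2)
cv2.imwrite("pics/b.png",np.hstack([a,b])[:,:,::-1])
W=[cloud(p),cloud(s)]
for n,w in zip("ts",W):
    q=w.reshape(-1,3); box=(q[:,0]>.40)&(q[:,0]<.68)&(q[:,1]>.08)&(q[:,1]<.31)
    r=q[box&(q[:,2]>.054)&(q[:,2]<.068)]
    if len(r)>10: print(n,"rim",len(r),cv2.minAreaRect((r[:,:2]*1000).astype(np.float32)))
    c=q[(np.hypot(q[:,0]-.487,q[:,1]-.195)<.03)&(q[:,2]>.037)&(q[:,2]<.05)]
    print("cap",len(c),c.mean(0),c.min(0),c.max(0))
    f=q[(q[:,0]>.44)&(q[:,0]<.66)&(q[:,1]<.35)&(q[:,1]>.05)&(q[:,2]>.075)&(q[:,2]<.14)]
    for nm,g in(("L",f[f[:,1]>.195]),("R",f[f[:,1]<.185])):
        if len(g)>20:
            mu=np.median(g,0); g=g[np.abs(g-mu).max(1)<.12]; _,_,V=np.linalg.svd(g-g.mean(0),full_matrices=False); print(nm,len(g),g.mean(0),V[2],g.min(0),g.max(0))
    st=q[(q[:,0]>.44)&(q[:,0]<.64)&(q[:,1]>-.28)&(q[:,1]<-.1)]
    for lo,hi in((.005,.013),(.0135,.025),(.026,.05),(.05,.08)):
        g=st[(st[:,2]>lo)&(st[:,2]<hi)]
        if len(g)>3: print("foot",lo,len(g),np.median(g,0),cv2.minAreaRect((g[:,:2]*1000).astype(np.float32)))
    pr=w
```

```text
t rim 439 ((536.611572265625, 198.37767028808594), (207.44464111328125, 152.73216247558594), 0.6851214170455933)
cap 252 [0.4824 0.2017 0.0444] [0.4629 0.1828 0.0375] [0.503  0.2215 0.0496]
L 1256 [0.5351 0.2446 0.0994] [ 0.0105 -0.7497 -0.6616] [0.4405 0.2242 0.075 ] [0.6326 0.2697 0.1226]
R 1375 [0.5362 0.1383 0.1063] [-0.0124  0.9292 -0.3694] [0.4406 0.1242 0.0753] [0.6348 0.1517 0.1358]
foot 0.005 1919 [ 0.5404 -0.1784  0.0105] ((539.90869140625, -189.5556640625), (199.29989624023438, 178.74917602539062), 0.15567317605018616)
foot 0.0135 968 [ 0.5277 -0.1858  0.0154] ((540.1361694335938, -184.3478240966797), (157.5157470703125, 99.47732543945312), 10.478537559509277)
foot 0.026 137 [ 0.5129 -0.1898  0.0382] ((548.9131469726562, -185.94422912597656), (111.35552978515625, 36.221309661865234), 15.219077110290527)
foot 0.05 118 [ 0.5981 -0.19    0.0699] ((560.3009033203125, -190.36395263671875), (99.9909896850586, 38.61693572998047), 22.82343864440918)
s rim 1790 ((537.891845703125, 199.06399536132812), (209.60850524902344, 151.64199829101562), 0.8500996828079224)
cap 289 [0.4761 0.2024 0.0408] [0.4638 0.1854 0.037 ] [0.4942 0.2229 0.0436]
L 3835 [0.5267 0.2452 0.0957] [ 0.0106 -0.7527 -0.6582] [0.44   0.2249 0.075 ] [0.6354 0.2658 0.117 ]
R 1035 [0.5268 0.143  0.1062] [-0.0148  0.9373 -0.3481] [0.4409 0.1284 0.0751] [0.6361 0.1533 0.129 ]
foot 0.005 1476 [ 0.536  -0.169   0.0081] ((540.6630249023438, -184.0380859375), (159.851806640625, 103.76803588867188), 10.293314933776855)
foot 0.0135 319 [ 0.5256 -0.1864  0.0154] ((548.5508422851562, -185.88177490234375), (120.91983032226562, 81.12592315673828), 31.569026947021484)
foot 0.026 279 [ 0.5881 -0.1895  0.0369] ((550.576416015625, -179.9259796142578), (107.85198211669922, 41.99750900268555), 8.024542808532715)
foot 0.05 190 [ 0.5976 -0.1903  0.0606] ((595.5108032226562, -181.55538940429688), (55.27093505859375, 29.13482666015625), 56.32564926147461)
```

View pics/b.png

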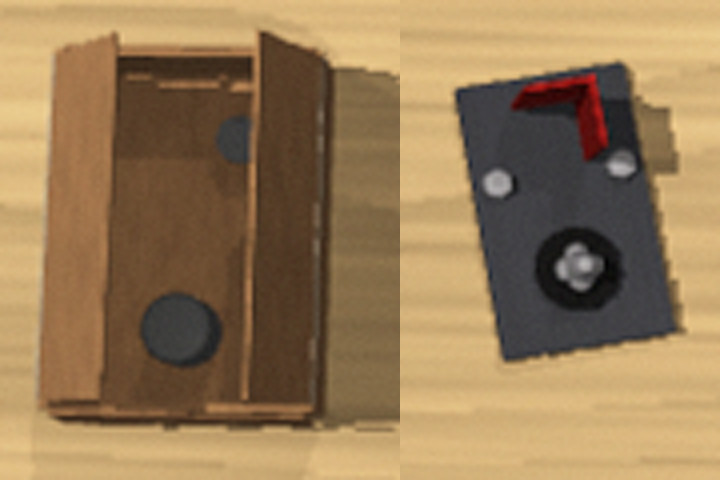

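The crop shows the tall grey cap (disc at crop (330,180), top at z≈0.043) and the smaller plug half hidden under the right flap, so the cap choice holds. The carton fits at (0.537, 0.198) with yaw close to 0. The foot fits at (0.540, -0.1845) with yaw 10.4°, which puts the stud at about (0.5056, -0.191). Opening the flaps now.

```bash
cat > f.py <<'E'
from h import *
np.set_printoptions(precision=4,suppress=True)
def opts(P):
    r=[]
    for y in(np.pi/2,-np.pi/2):
        q=m.solve_ik(P,[np.pi,0,y])
        if q is not None: r.append((abs(q[5]),y))
    return min(r)[1]
y=opts([.537,.19,.2]); print(y)
m.gripper_to(0.0)
m.move_to([.537,.19,.23],[np.pi,0,y])
m.movel([.537,.19,.08]); print(m.current_contact_force())
m.movel([.537,.311,.08],v=.12); print(m.current_contact_force())
m.movel([.537,.19,.08],v=.25)
m.movel([.537,.086,.08],v=.12); print(m.current_contact_force())
m.movel([.537,.19,.10],v=.25)
m.movel([.537,.19,.24],v=.25)
p=m.get_image("side"); save(p,"c.png",(180,400,100,420),2)
print(m.current_t(), m.current_tcp_pos())
E
python3 f.py
```

```text
1.5707963267948966
[0.5772 0.4474 0.2525]
[-0.6771 -0.6069  0.9216]
[-0.6672  0.9035 -0.1989]
10.025 [0.5365 0.1895 0.2377]
```

View pics/c.png

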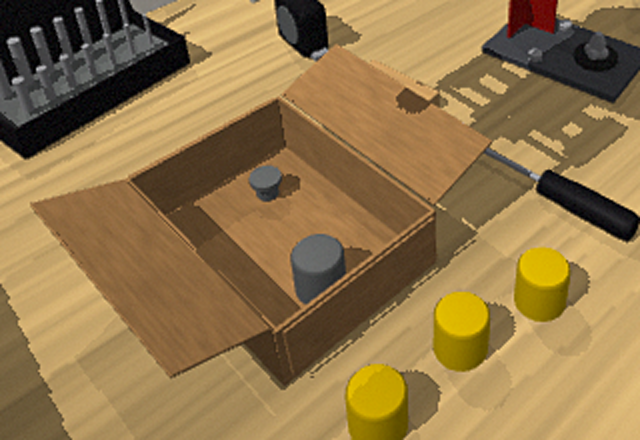

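Both flaps lie well back at crop (200,100) left and (100,400) right, with the cap at (265,318) and the plug at (180,265). Next is the grasp, jaws across carton y.

```bash
cat > g.py <<'E'
from h import *
np.set_printoptions(precision=4,suppress=True)
s=m.get_image("side"); w=cloud(s)
q=w.reshape(-1,3); c=q[(np.hypot(q[:,0]-.483,q[:,1]-.202)<.035)&(q[:,2]>.038)&(q[:,2]<.048)]
print("cap side",cv2.minEnclosingCircle((c[:,:2]*1000).astype(np.float32)),c.mean(0))
X,Y=.483,.202
r=[]
for y in(0,np.pi):
    j=m.solve_ik([X,Y,.05],[np.pi,0,y])
    if j is not None: r.append((abs(j[5]),y))
y=min(r)[1]; print(r)
m.move_to([X,Y,.20],[np.pi,0,y]); m.gripper_to(.065)
m.movel([X,Y,.06],v=.2); print(m.current_contact_force(),m.current_tcp_pos())
m.movel([X,Y,.0145],v=.08); print(m.current_contact_force(),m.current_tcp_pos())
m.gripper_to(0.0); print(m.current_width())
m.movel([X,Y,.20],v=.15); m.sleep(.3)
print(m.current_width(),m.current_contact_force(),m.current_tcp_pos(),m.current_tool_rot(),m.current_t())
s=m.get_image("side"); save(s,"d.png",(130,400,140,420),2)
E
python3 g.py
```

```text
cap side ((482.6978454589844, 203.43502807617188), 20.237871170043945) [0.4818 0.2048 0.0409]
[(np.float64(1.9181835486307222), 0), (np.float64(1.2234091049590714), 3.141592653589793)]
[0.2415 0.3233 0.1199] [0.4836 0.2022 0.0612]
[-0.1751 -0.6917  0.2184] [0.4831 0.202  0.0146]
0.04006795756751974
0.040217357234865074 [-0.3255  0.2701 -0.2729] [0.4829 0.202  0.1997] [-3.1415 -0.0004  3.1416] 16.3417
```

View pics/d.png

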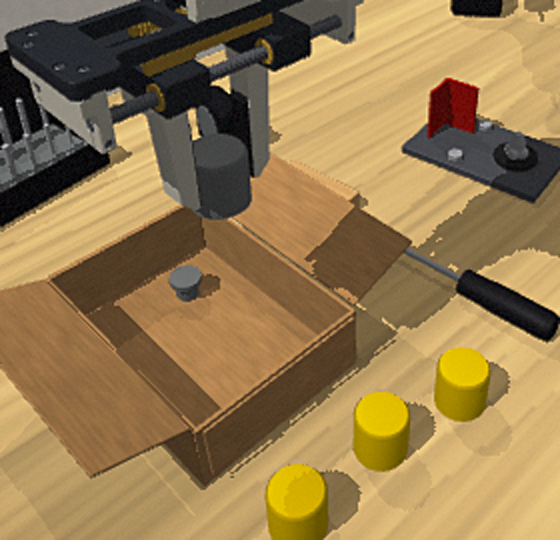

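The cap is held and lifted (width 40 mm), the plug is undisturbed and the flaps are open. Now I'll measure the stud in both cameras, then hover over it and measure the cap.

```bash
cat > s.py <<'E'
from h import *
from scipy.optimize import least_squares
np.set_printoptions(precision=4,suppress=True)
def circ(g,r,x0): return least_squares(lambda c:np.hypot(g[:,0]-c[0],g[:,1]-c[1])-r,x0,loss="soft_l1",f_scale=.001).x
c0=np.array([.5056,-.1908])
def planehit(p,z):
    R,t=cam(p); o=-R.T@t; v,u=np.mgrid[:400,:640]
    d=np.stack([(u-p["cx"])/p["fx"],(v-p["cy"])/p["fy"],np.ones(u.shape)],-1)@R
    return (o+d*((z-o[2])/d[...,2])[...,None])
def stud():
    out={}
    for n in("top","side"):
        p=m.get_image(n); w=cloud(p); q=w.reshape(-1,3)
        h=planehit(p,.016); d=np.hypot(h[...,0]-c0[0],h[...,1]-c0[1])
        dark=(p["img"].max(2)<45)&(d<.035)
        f=h[dark][:,:2].astype(np.float32)*1000
        k=q[(np.hypot(q[:,0]-c0[0],q[:,1]-c0[1])<.02)&(q[:,2]>.028)]
        print(n,"washer",len(f),f.mean(0),cv2.minAreaRect(f),"| stud>28mm",len(k),k.mean(0),k.max(0)[2])
        save(p,"e_%s.png"%n,tuple(int(x) for x in(proj(p,[*c0,.02])[0]-30,proj(p,[*c0,.02])[0]+30,proj(p,[*c0,.02])[1]-40,proj(p,[*c0,.02])[1]+40)),8)
def cap():
    p=m.get_image("side"); q=cloud(p).reshape(-1,3); T=np.array(m.current_tcp_pos())
    mz=T[2]-.0116
    g=q[(np.hypot(q[:,0]-T[0],q[:,1]-T[1])<.024)&(q[:,2]>mz-.004)&(q[:,2]<mz+.012)]
    print("tcp",T,"cap-tcp",circ(g,.02,T[:2])-T[:2],"zmin",np.nanmin(g[:,2])-mz,len(g))
E
python3 - <<'E'
from s import *
stud(); cap()
m.move_to([.5056,-.1908,.12],m.current_tool_rot()); cap()
print(m.current_t(),m.current_contact_force())
a,b=cv2.imread("pics/e_top.png"),cv2.imread("pics/e_side.png")
p=m.get_image("side"); r,c=map(int,proj(p,[.5056,-.1908,.08])); v=cv2.resize(p["img"][r-60:r+60,c-70:c+70,::-1],None,fx=4,fy=4,interpolation=2)
cv2.imwrite("pics/e.png",np.hstack([cv2.resize(np.vstack([a,b]),(240,480)),v[:480]]))
E
```

```text
top washer 287 [ 502.124  -189.7907] ((502.28485107421875, -190.0941162109375), (52.41130065917969, 48.122032165527344), 1.3726564645767212) | stud>28mm 64 [ 0.5049 -0.1903  0.0381] 0.04940757300211394
side washer 190 [ 498.4521 -181.2282] ((504.5220947265625, -188.03469848632812), (48.2485237121582, 63.565704345703125), 43.08061218261719) | stud>28mm 53 [ 0.5043 -0.1866  0.0352] 0.04289313772742875
tcp [0.483 0.202 0.2  ] cap-tcp [0.0011 0.0002] zmin -0.003075093221673042 238
tcp [ 0.506  -0.19    0.1203] cap-tcp [0.0017 0.0002] zmin -0.002415072745417038 95
18.0833 [-0.6522 -0.5934  0.4097]
```

View pics/e.png

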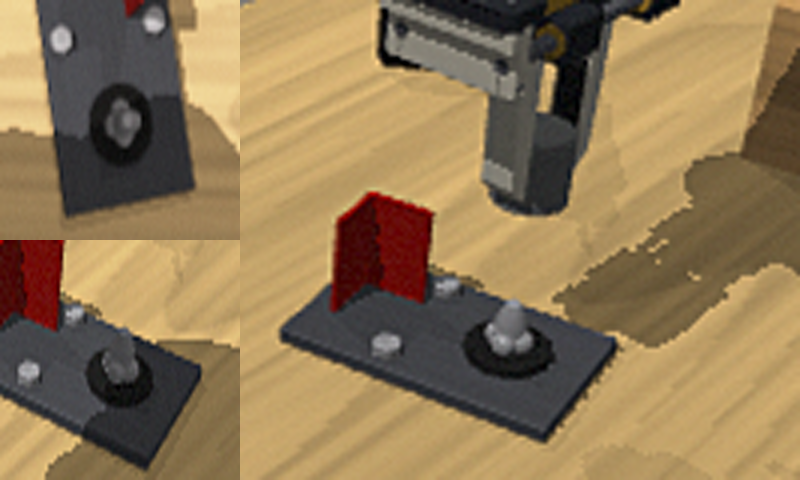

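The cap hangs mouth-down above the stud. The stud tip is at view pixel (303,513) and the washer centre at (348,509). I'll turn those into positions, go just above the tip, and watch the force from there.

Run:
```python
from s import *
p=m.get_image("side"); r,c=map(int,proj(p,[.5056,-.1908,.08]))
def hit(row,col,z):
    R,t=cam(p); o=-R.T@t; u=c-70+(col-240)/4; v=r-60+row/4
    d=np.array([(u-p["cx"])/p["fx"],(v-p["cy"])/p["fy"],1])@R; return o+d*(z-o[2])/d[2]
print("tip",hit(301,513,.043),"washer",hit(349,509,.016),"cap mouth",hit(197,533,m.current_tcp_pos()[2]-.0116))
S=np.array([.505,-.1905])
m.movel([S[0]-.0014,S[1]-.0002,.061],v=.08); m.sleep(.3)
print(m.current_tcp_pos(),m.current_contact_force(),m.current_t()); cap()
p=m.get_image("side"); r,c=map(int,proj(p,[*S,.04]))
save(p,"f.png",(r-35,r+35,c-40,c+40),8)
```

```text
tip [ 0.5057 -0.1893  0.043 ] washer [ 0.5013 -0.1852  0.016 ] cap mouth [ 0.5024 -0.1877  0.1086]
[ 0.5037 -0.1908  0.0613] [ 0.0722  0.1428 -0.6632] 19.375
tcp [ 0.5037 -0.1907  0.0612] cap-tcp [0.0016 0.0003] zmin -0.0035277144357594645 86
```

View pics/f.png

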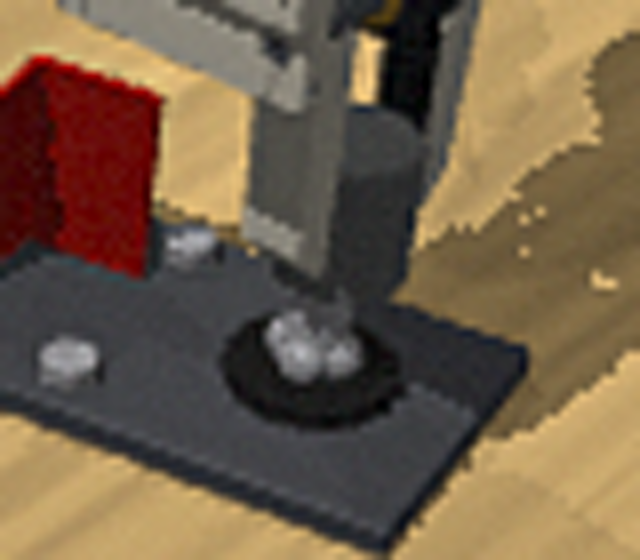

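The cap mouth sits just over the tip and looks centred. Descending in small steps while watching force.

Run:
```python
from s import *
X,Y=.505-.0014,-.1907
for z in(.055,.050,.046,.042,.0395,.037,.035,.033):
    m.movel([X,Y,z],v=.05)
    F=np.array(m.current_contact_force()); print(z,np.array(m.current_tcp_pos()),F,m.current_moment())
    if abs(F[2])>15 or np.hypot(*F[:2])>6: print("stop");break
print(m.current_t())
```

```text
0.055 [ 0.5033 -0.1906  0.0544] [-0.4883 -0.3665 -0.2455] [0.0467 0.0497 0.0601]
0.05 [ 0.5034 -0.1906  0.0496] [ 0.2333  0.7928 -0.7584] [-0.0023  0.0107 -0.0444]
0.046 [ 0.5035 -0.1906  0.0457] [-0.24    0.9474  0.3633] [0.0028 0.0322 0.0131]
0.042 [ 0.5036 -0.1907  0.0418] [ 0.55   -0.4896 -0.4352] [-0.0693 -0.23    0.0064]
0.0395 [ 0.5036 -0.1907  0.0394] [ 1.9859 -0.1975 -0.8619] [-0.0683 -0.2362  0.0451]
0.037 [ 0.5038 -0.1908  0.0372] [ 2.6754 -1.2381  1.9665] [-0.1224 -0.4609 -0.0601]
0.035 [ 0.5042 -0.191   0.0354] [ 4.5566 -1.5958  4.2129] [-0.2955 -0.9516 -0.0746]
0.033 [ 0.5044 -0.191   0.0336] [ 6.6939 -1.4198  3.6917] [-0.4076 -1.2193 -0.0143]
stop
21.4917
```

The stud pushes the cap towards +x and slightly -y, so the centre is a little off. Shifting to null the side force.

Run:
```python
from s import *
X,Y=.5036,-.1907
def rd(): return np.mean([m.current_contact_force() for _ in range(8)],0)
m.movel([X,Y,.037],v=.05)
for i in range(5):
    m.sleep(.15); F=rd(); print(X,Y,F,np.array(m.current_tcp_pos()),m.current_moment())
    if np.hypot(*F[:2])<1: break
    X+=np.clip(.0003*F[0],-.001,.001); Y+=np.clip(.0003*F[1],-.001,.001)
    m.movel([X,Y,.037],v=.05)
print(m.current_t()); cap()
```

```text
0.5036 -0.1907 [1.6453 0.4211 5.27  ] [ 0.5037 -0.1907  0.0371] [-0.0401 -0.3538 -0.0223]
0.5040935900675486 -0.19057366266834824 [ 1.9319 -0.78    3.8061] [ 0.5041 -0.1906  0.037 ] [-0.2565 -0.4447 -0.0464]
0.504673165171414 -0.19080767642423854 [ 1.434  -1.0037  2.4786] [ 0.5046 -0.1908  0.0369] [-0.1712 -0.3423  0.0423]
0.5051033581514136 -0.1911087938229694 [ 0.8925 -0.6265  0.8613] [ 0.505  -0.1911  0.0369] [-0.0598 -0.1874 -0.0111]
0.5053711180491892 -0.19129674926028037 [ 0.9043 -0.4489  0.9574] [ 0.5053 -0.1913  0.0369] [ 0.0352 -0.1687  0.0688]
23.7417
tcp [ 0.5056 -0.1914  0.0369] cap-tcp [0.0016 0.0005] zmin -0.0020366412917562984 76
```

Run:
```python
from s import *
X,Y=.5057,-.1914
for z in(.0355,.034,.0325,.031,.0295,.028,.0265,.025,.024,.023,.022,.021,.020):
    m.movel([X,Y,z],v=.04); m.sleep(.1)
    F=np.mean([m.current_contact_force() for _ in range(6)],0); T=np.array(m.current_tcp_pos())
    print(z,T,F,np.array(m.current_moment()))
    if F[2]>14 or np.hypot(*F[:2])>8: print("stop");break
    X+=np.clip(.0002*F[0],-.0005,.0005); Y+=np.clip(.0002*F[1],-.0005,.0005)
print(m.current_t(),m.current_width(),m.current_tool_rot()); cap()
```

```text
0.0355 [ 0.5058 -0.1914  0.0356] [ 0.1634 -1.1415  2.8723] [ 0.0109 -0.1    -0.0304]
0.034 [ 0.5058 -0.1916  0.0341] [1.2952 0.296  2.8863] [ 0.0775 -0.1981 -0.0161]
0.0325 [ 0.5059 -0.1916  0.0324] [ 1.0414 -0.9681  1.0859] [-0.0293 -0.1223 -0.0559]
0.031 [ 0.5059 -0.1916  0.0305] [ 0.4869  1.4049 -3.5005] [ 0.2524 -0.1642  0.0228]
0.0295 [ 0.5059 -0.1914  0.029 ] [-0.5038 -0.1413 -4.625 ] [ 0.1245  0.1225 -0.0255]
0.028 [ 0.506  -0.1915  0.0276] [-0.5059  1.0644 -7.8881] [0.0241 0.079  0.0698]
0.0265 [ 0.5061 -0.1914  0.0266] [-1.4196 -1.2915 -3.5306] [-0.2466  0.3954  0.0365]
0.025 [ 0.5061 -0.1915  0.0254] [-1.5653  3.2393  5.3306] [0.5719 0.3306 0.0309]
0.024 [ 0.5061 -0.1914  0.0249] [-1.7477  0.8571  8.3563] [0.1573 0.324  0.056 ]
0.023 [ 0.5061 -0.1915  0.0245] [-3.0284 -0.4649 12.5937] [0.1108 0.2878 0.0029]
0.022 [ 0.5061 -0.1915  0.0241] [-0.6789  3.1251 17.7119] [ 0.4994  0.2395 -0.0027]
stop
27.6417 0.039852409765961536 [-3.1402  0.0037 -3.1416]
tcp [ 0.5061 -0.1915  0.0241] cap-tcp [0.0007 0.0005] zmin -0.003970765567601807 119
```

It snapped: the force went from +3 N to -8 N (drawn down), then rose to about 18 N of press at TCP z 0.0241. By the 11.6 mm offset that puts the mouth about 2.5 mm above the plate. One look and a hold check before handing in.

Run:
```python
from s import *
m.sleep(1.0)
print(np.mean([m.current_contact_force() for _ in range(8)],0),m.current_tcp_pos(),m.current_width(),m.current_t())
p=m.get_image("side"); save(p,"g.png",(150,400,130,430),2)
q=cloud(p).reshape(-1,3)
for nm,lo,hi in(("L",.285,.36),("R",.04,.11)):
    g=q[(q[:,0]>.46)&(q[:,0]<.62)&(q[:,1]>lo)&(q[:,1]<hi)&(q[:,2]>.05)]
    a=np.polyfit(g[:,1],g[:,2],1)[0]; print(nm,len(g),"angle",np.pi-abs(np.arctan(a)))
k=q[(np.hypot(q[:,0]-.507,q[:,1]+.191)<.017)&(q[:,2]>.046)&(q[:,2]<.06)]
print("cap top z",len(k),np.median(k[:,2]))
```

```text
[-2.4103  1.7089 17.8261] [ 0.5061 -0.1915  0.0241] 0.0399871805020508 28.6917
L 3713 angle 2.8176514911132347
R 2399 angle 2.812833410426988
cap top z 71 0.050411209477054256
```

View pics/g.png

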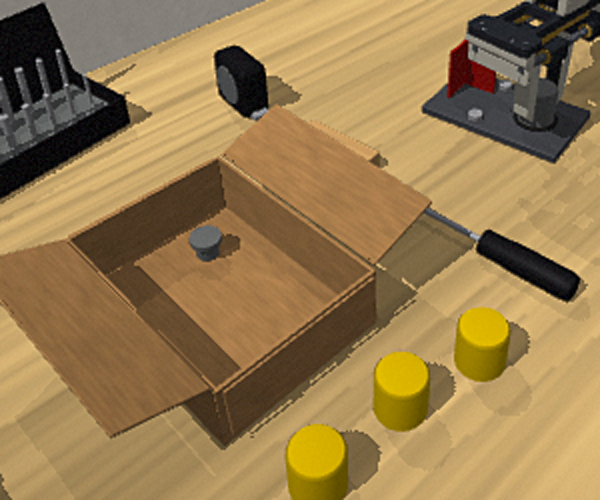

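```bash
python3 -c "
from workcell import manip as m
m.close_job(); print(m.current_t())"
```

```text
the job is handed in; nothing more can be done
the job is handed in; nothing more can be done
```

I opened both flaps, took the grey snap cap from the carton and snapped it onto the stud. I handed the job in with the cap still gripped and pressed down; no verdict was reported.

**Last checks, at 28.7 s of the 69 s allowed:**
- **Flaps:** both measured at about 2.8 rad, against the 1.5 rad needed at the end.
- **Snap:** vertical force went from about +3 N to −8 N as the lip passed the catches, then rose. The +3 N peak is lower than the 6–9 N described. The steps were coarse, so the true peak may have been missed.
- **Press:** force held steady at about 17.8 N for the second I watched.
- **Cap height:** the mouth was about 2.5 mm above the plate, against the 4.8 mm limit. This puts the washer squeeze at about 3 mm or more. Both come from the arm position and force, as I had no direct washer reading. The camera put the cap top at 50.4 mm, which agrees once its roughly 2 mm low reading is allowed for.
- **Grip:** the fingers were at 40.0 mm, the cap's width.
- **Other things:** the last picture showed the screwdriver, offcut, tape, plug and yellow caps undisturbed. I checked this by eye only.

**Disagreement:** my camera estimate of the stud was 1–2 mm off. A side force of nearly 7 N showed up on first entry, so I shifted the cap until that fell to about 1 N. At the end about 3 N of side force remained.

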